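# Prop open the cover of a bench unit

### The arm

A 6-joint arm with a two-finger parallel gripper is mounted at the origin on the work surface. World frame = base frame: x ahead of the robot, y to its left, z up, the work surface at z = 0. Lengths are in m, angles in rad, forces in N, time in s.
With the tool pointing down it reaches from about 0.375 to 0.9 m from the base axis. Payload 3.1 kg.
Tool frame: the origin (TCP) lies midway between the tips of the shut fingers; the grasp point (between the pads) lies behind it (r.grip_point_offset is the z of the grasp point in the tool frame, in m); z points along the fingers, y is the line along which they close (so a half turn about z gives the same grasp; the last joint's range is limited). The gripper opens to 87 mm and grips with 3 to 60 N. Pads are 19 mm wide; open, the fingers measure 117 mm over their backs; the gripper's body (75 mm by 190 mm) begins 51 mm behind the grasp point.
Start: joints at [-1.288, 0.527, 1.433, -0, 1.181, -0.178], TCP at [0.278, -0.56, 0.223] pointing down, gripper open.
Joint ranges: [-3.08, 3.08], [-0.75, 2.2], [0.22, 2.44], [-1.43, 4.57], [0, 2.65], [-2.85, 2.85]. Speed limits (rad/s): [2.79, 2.79, 3.14, 3.14, 3.14, 3.14].

### API

Orientations are given as a rotation vector (axis times angle).
In Python, from workcell import r, fingers, monitor, capture, calibration gives the robot as it stands. The module is installed in compiled form; this text tells all that it offers. Calls block until the motion is done:
- r.goto(position, orientation): joint-space move of the TCP to a pose.
- r.line_to(position, ori=None, vel=0.15): straight line of the TCP; ori=None keeps the orientation; vel is the mean speed in m/s.
- r.set_joints(angles): joint-space move.
- fingers.ungrasp() and fingers.close(): open the fingers fully, or close them until they stop; the grip force is fixed at half the most.
- r.hold(seconds).
- r.ik(position, orientation): joint angles nearest the present ones, or None.
- monitor.state(): the state.
- capture(name): name is "scene" or "top" or "wrist"; returns (picture, depth): 420x560x3 uint8, red, green, blue; 420x560 float32, m along the optical axis (not along the pixel's ray), 0 where there is no reading.
- calibration(name): a dict with "camera_matrix" (3x3 intrinsics, pixels), "pose" (4x4, takes a point from camera to world coordinates). Camera axes: x right, y down, z forward; pixel columns grow to the right and rows downward; lengths in m; the calibration is good to about 2 mm. A picture is of the moment at which its call begins: read the wrist's pose just before it. calibration takes no time and is no camera call; for the wrist camera it gives the pose at the moment of the call.
A pose or a line that the arm cannot do raises r.PlanningError and nothing moves.
- r.sign_off(): hands the job in; it is judged then, once.
The state is a dict: "time_s": time; "qpos": joint angles; "dq": joint speeds; "joint_efforts": joint torques, N m; "ee_pos": TCP position; "ee_rot": TCP orientation; "wrist_force": force on the tool from outside, world axes, zero at the start; "wrist_torque": the same for the moment, N m; "grip_width": finger opening in m; "grip_force": force on a finger pad.
Only numpy, scipy, OpenCV 4.12 (cv2) and the standard library are available. Lean on these libraries where they do the work, as an engineer would, in place of code of your own. Each camera call takes 0.05 s, during which the arm holds its last target. There are 200 camera calls.

### The job

Open the hinged cover of the bench unit until it stands up by itself, swing the prop rod up out of its clip until it leans a little past upright towards the hinge, then bring the cover down over the rod so that the rod's tip goes into the slot under the cover's side ear, and press until the tip is hard against the handle end of the slot. Never let the cover fall, let go of it propped open, and leave the spray bottle, the bin and the tip cleaner standing undisturbed.

Things in the scene. Friction and masses are not known exactly. Their poses are not given: they have to be found in the camera images.
- unit: Grey electronics housing, fixed. Origin: middle of its foot at table height. In its own axes, mm: plinth x -95 to 145, y -160 to 160, top at z 40; on it an open box, x -80 to 80, y -55 to 155, top at z 83, closed by the cover, whose hinge line runs along x at y 150, z 85. On the plinth's ledge beside the box (+x side) lies the prop rod, along y at x 115.
- cover (a joint): Angle of the aluminium cover (4 mm sheet, 168 x 195 mm, about 0.45 kg): 0 closed, grows as its handle side (the unit's -y side when closed) is lifted, 1.75 at the back stop. It stays up by itself only when stood upright or leaning back (1.6 or more); lower than that it falls shut. Correctly propped it rests at 1.05.
- cover_handle (a point): Middle of the cover's handle: a round black bar 10 mm thick and 90 mm long, parallel to the hinge, 40 mm beyond the cover's free edge. It is 240 mm from the hinge line along the sheet and 4 mm above the sheet's underside, in whose plane the hinge line lies.
- slot_end (a point): Where the centre of the rod's tip is when seated: at the handle end of the slot under the steel ear on the cover's +x side, 140.6 mm from the hinge line along the sheet and 5 mm under it, at x 115 mm of the unit. The slot is a channel open to the underside, 40 mm long from hinge side to handle side, 20 mm wide; its end walls are 12 mm (handle end) and 8 mm deep.
- prop (a joint): Angle of the steel prop rod: 0 lying in its clip and pointing to the unit's -y, pi/2 straight up, 2.4 at most. The pivot is stiff (0.65 N m), so the rod stays where it is put. Set to 2.0 to 2.08, its tip enters the slot as the cover comes down; pressing the handle down with about 5 N then slides the tip along the slot to 1.95, where the end wall stops it firmly.
- prop_tip (a point): Centre of the round end of the prop rod, a straight round steel bar 10 mm thick; this point is 150 mm from the pivot.
- prop_pivot (a point): Pivot of the prop rod, at x = 115, y = 20, z = 65 mm of the unit, its axis parallel to the cover's hinge. The rod in its clip is 25 mm above the ledge and 35 mm from the box wall; the clip holds it 60 mm from the pivot.
- spray_mid (a point): Bystander: a white spray bottle with an orange trigger head, 185 mm tall and 50 mm across, top-heavy. The point is on its axis, 90 mm up.
- bin_mid (a point): Bystander: a grey open bin 150 x 110 x 70 mm. The point is at its middle, 35 mm up.
- cleaner_mid (a point): Bystander: a round brass tip cleaner, 80 mm across and 78 mm tall. The point is at its middle, 39 mm up.
- prop_grip (a point): Grip point on the prop rod's cross-handle: a round black bar 10 mm thick that sticks out 55 mm from the rod towards the unit's +x, parallel to the hinge, 105 mm from the pivot. This point is 35 mm out from the rod.

How it is judged:
By the outcome, as a careful person would: the job done as asked, in the order asked, and still so for the second after the job is handed in, with the robot touching nothing.
It also fails if it takes over 61 s, if anything falls off the work surface, if the arm or the gripper's body presses on something with over 40 N, if the wrist force passes 120 N, or if a joint passes its speed limit or range.

## Working session

There is one attempt and no reset: what is moved stays moved. The work goes in short steps, each a Python script; the robot and the scene stay as the last script left them, time stands still between calls to the robot, and variables do not carry over. Pictures are saved under pics/ and viewed, at most 10 in all, crops included, and the job is handed in when it is done.

```bash
mkdir -p pics; python3 - <<'E'
from workcell import r, fingers, monitor, capture, calibration
import cv2, numpy as np
for n in ("scene","top"):
    p,d=capture(n); cv2.imwrite(f"pics/{n}0.png",p[:,:,::-1]); np.save(n+"_d.npy",d); np.save(n+"_p.npy",p)
    c=calibration(n); print(n,c["camera_matrix"].tolist(),np.round(c["pose"],4).tolist())
print(monitor.state(), r.grip_point_offset)
E
```

```text
scene [[546.2636195453944, 0.0, 281.49379742649785], [0.0, 546.2636195453944, 209.97388523282882], [0.0, 0.0, 1.0]] [[0.1717, 0.5448, -0.8208, 1.9347], [0.985, -0.0806, 0.1526, -0.2582], [0.017, -0.8347, -0.5504, 1.02], [0.0, 0.0, 0.0, 1.0]]
top [[511.8643464070597, 0.0, 280.7290263913454], [0.0, 511.8643464070597, 198.96764892888442], [0.0, 0.0, 1.0]] [[-0.0207, -0.9956, 0.0917, 0.3983], [-0.9997, 0.0219, 0.0129, -0.0045], [-0.0149, -0.0914, -0.9957, 1.5757], [0.0, 0.0, 0.0, 1.0]]
{'time_s': 0.1, 'qpos': array([-1.28848447e+00,  5.28392721e-01,  1.43378813e+00,  1.23486185e-05,
        1.18142939e+00, -1.78492226e-01]), 'dq': array([ 3.27366057e-04, -2.67680241e-03, -2.69429874e-03,  2.48859220e-04,
       -9.82584895e-05, -1.08016925e-04]), 'joint_efforts': array([ 2.85967126e-04, -4.40983057e+01, -1.77150679e+01,  6.35511219e-02,
        5.34050690e-02, -5.15417878e-05]), 'ee_pos': array([ 0.27776024, -0.55913258,  0.22165308]), 'ee_rot': array([-3.05661448e+00, -7.16974802e-01,  1.46431505e-04]), 'wrist_force': array([0.10950971, 0.51349161, 0.22527688]), 'wrist_torque': array([-0.01333044,  0.05952519, -0.00887425]), 'grip_force': 0.0, 'grip_width': 0.08681296873415252} -0.0187
```

View pics/scene0.png

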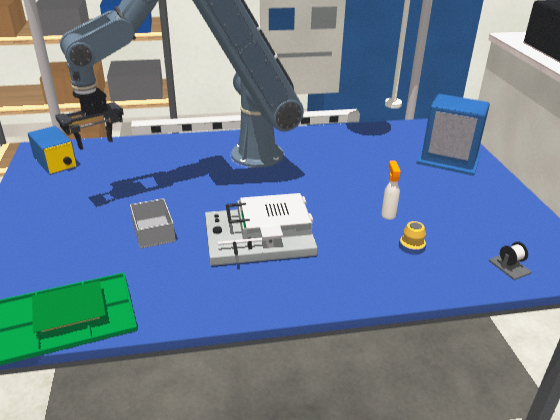

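View pics/top0.png

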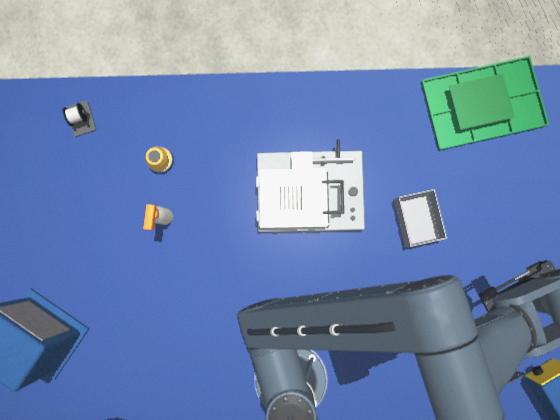

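Scene: the unit is at scene px (262,230) / top px (310,192), with its axes roughly along the world axes and the handle (335,195) towards world -y. The bin (418,218), spray bottle (160,216) and cleaner (158,158) are all clear of it. Next I'll estimate the unit pose.

```bash
cat > cloud.py <<'E'
import numpy as np, cv2
def cloud(d,c,P=None):
    K=c["camera_matrix"]; v,u=np.mgrid[:d.shape[0],:d.shape[1]]
    X=np.stack([(u-K[0,2])/K[0,0]*d,(v-K[1,2])/K[1,1]*d,d],-1)
    P=c["pose"] if P is None else P
    return X@P[:3,:3].T+P[:3,3]
E
python3 - <<'E'
from workcell import calibration
from cloud import *
for n in ("top","scene"):
    d=np.load(n+"_d.npy"); W=cloud(d,calibration(n)); 
    u,v=(310,192) if n=="top" else (262,230)
    print(n,"centre",W[v,u])
    box=(abs(W[...,0]-W[v,u,0])<.22)&(abs(W[...,1]-W[v,u,1])<.19)&(d>0)
    z=W[...,2]
    h=np.histogram(z[box],bins=np.arange(-.01,.14,.005)); print(h[0].tolist())
    for lo,hi in((.02,.3),(.075,.2)):
        m=(box&(z>lo)&(z<hi)).astype(np.uint8)
        k,l,s,_=cv2.connectedComponentsWithStats(m); i=1+s[1:,4].argmax(); m=l==i
        p=W[m][:,:2].astype(np.float32)*1000
        print(lo,m.sum(),cv2.minAreaRect(p),np.percentile(p,[1,99],axis=0).tolist(), np.median(z[m]))
T=cloud(np.load("top_d.npy"),calibration("top"))
for a in((418,218),(165,215),(158,158)): print(a,T[a[1],a[0]])
E
```

```text
top centre [ 0.55392544 -0.07112701  0.08729103]
[948, 4170, 3228, 513, 21, 5, 4, 23, 355, 1617, 1308, 211, 45, 15, 40, 121, 74, 78, 729, 2405, 1246, 136, 3, 0, 0, 0, 0, 0, 0, 0]
0.02 8410 ((579.468994140625, -72.5716552734375), (321.6703186035156, 268.59771728515625), 89.8908462524414) [[447.26599548339846, -229.08844421386718], [683.4655297851563, 82.67156677246093]] 0.08331978042277943
0.075 4592 ((566.098876953125, -39.577667236328125), (219.42735290527344, 256.4356384277344), 0.12124799937009811) [[457.95121307373046, -163.23886154174804], [668.6365722656251, 82.30246734619145]] 0.0882278727069088
scene centre [ 0.64700904 -0.07540652  0.09186419]
[29, 2288, 4238, 255, 93, 142, 153, 134, 164, 829, 1398, 198, 129, 93, 104, 181, 161, 104, 109, 1128, 1151, 57, 2, 0, 0, 0, 0, 0, 0, 0]
0.02 6094 ((579.9781494140625, -73.03684997558594), (322.7499694824219, 279.53411865234375), 89.99312591552734) [[454.5913046264648, -231.2182778930664], [687.8787084960937, 80.54575469970703]] 0.05748116624662625
0.075 2548 ((563.4453125, -41.188140869140625), (257.34796142578125, 230.302978515625), 89.26460266113281) [[456.103232421875, -165.49807205200196], [671.5659484863281, 81.5284432220459]] 0.08981569305416492
(418, 218) [ 0.47517832 -0.40245749  0.00638775]
(165, 215) [0.49537942 0.35239521 0.09347169]
(158, 158) [0.66710073 0.37790655 0.07444648]
```

```bash
python3 - <<'E'
from workcell import r, fingers, monitor, capture, calibration
from cloud import *
r.goto([0.60,-0.10,0.40],[np.pi,0,0]); r.hold(0.3)
c=calibration("wrist"); p,d=capture("wrist"); print(np.round(c["pose"],3).tolist(), monitor.state()["time_s"], monitor.state()["qpos"])
np.savez("w1.npz",p=p,d=d,K=c["camera_matrix"],P=c["pose"]); cv2.imwrite("pics/w1.png",p[:,:,::-1])
E
```

```text
[[-0.001, -0.963, -0.271, 0.674], [-1.0, 0.001, 0.0, -0.1], [0.0, 0.271, -0.963, 0.562], [0.0, 0.0, 0.0, 1.0]] 2.5583 [-3.49287968e-01  3.61327044e-01  1.22174592e+00 -2.07276228e-05
  1.55873010e+00  1.22209537e+00]
```

View pics/w1.png

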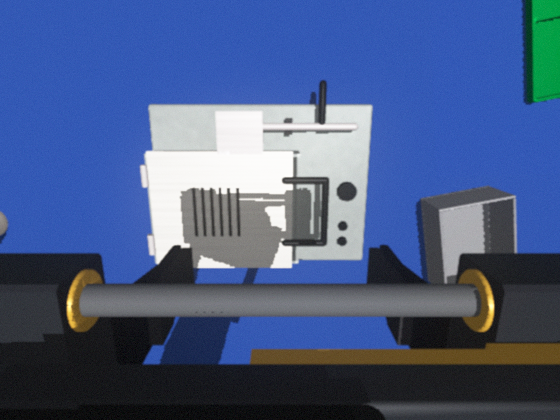

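The wrist view shows the handle bar at px (325,180–243), the rod at (290–355,127), the cross-handle at (322,85–122), the ear at (240,130) and the knobs at (347,190), (342,225) and (342,241). I'll turn these into positions.

```bash
python3 - <<'E'
from cloud import *
f=np.load("w1.npz"); c=dict(camera_matrix=f["K"],pose=f["P"]); W=cloud(f["d"],c)*1000; p=f["p"].astype(int)
def reg(u0,u1,v0,v1,zlo,zhi,name):
    q=W[v0:v1,u0:u1]; m=(q[...,2]>zlo)&(q[...,2]<zhi)
    x=q[m]
    print(name,len(x),"med",np.median(x,0).round(1),"lo",np.percentile(x,2,axis=0).round(1),"hi",np.percentile(x,98,axis=0).round(1))
    return x
h=reg(318,332,184,240,80,105,"handle"); print(" slope",np.polyfit(h[:,0],h[:,1],1))
reg(305,335,178,246,80,105,"handle all")
rd=reg(296,352,122,134,58,80,"rod"); print(" slope",np.polyfit(rd[:,1],rd[:,0],1))
b=reg(315,330,82,121,55,85,"crossbar"); print(" slope",np.polyfit(b[:,0],b[:,1],1))
reg(336,358,180,202,42,80,"knob1"); reg(336,350,220,247,42,80,"knobs2")
pl=reg(140,380,100,145,30,50,"plinth"); 
# plinth straight edges
for u in (160,200,360):
    col=W[95:120,u]; j=np.where(col[:,2]>25)[0]; print("far edge",col[j[0]].round(1), W[95+j[0]-1,u].round(1))
for v in(115,145,250):
    row=W[v,340:385]; j=np.where(row[:,2]>25)[0][-1]; print("-y edge",row[j].round(1))
for v in (115,):
    row=W[v,130:170]; j=np.where(row[:,2]>25)[0][0]; print("+y edge",row[j].round(1))
E
```

```text
handle 408 med [ 540.3 -159.9   93. ] lo [ 500.1 -165.1   89.1] hi [ 577.5 -155.7   95.1]
 slope [-2.77458787e-03 -1.58606813e+02]
handle all 692 med [ 540.3 -157.9   93. ] lo [ 491.1 -165.    88.6] hi [ 586.6 -135.2   95.2]
rod 455 med [ 653.8 -158.6   68.9] lo [ 648.3 -195.    65.4] hi [ 657.8 -123.1   71.1]
 slope [2.66205938e-03 6.53628673e+02]
crossbar 287 med [ 686.2 -155.3   68.9] lo [ 661.7 -160.3   65.7] hi [ 710.  -151.1   71.2]
 slope [-4.57502360e-03 -1.52330797e+02]
knob1 300 med [ 559.1 -198.    49.8] lo [ 545.6 -211.    43.4] hi [ 571.4 -185.5   51.5]
knobs2 137 med [ 496.7 -195.    45.7] lo [ 472.3 -201.2   42.7] hi [ 509.4 -188.7   47.6]
plinth 6526 med [659.6 -81.6  39.7] lo [ 627.3 -225.2   36.2] hi [683.   83.2  41.7]
far edge [683.2  70.6  36.3] [685.3  82.    0.8]
far edge [683.2  13.7  36.2] [6.853e+02 2.140e+01 4.000e-01]
far edge [ 681.5 -213.5   38.6] [ 683.5 -222.1   -1.3]
-y edge [ 667.8 -230.2   38.3]
-y edge [ 625.2 -230.6   36.3]
-y edge [ 610.3 -149.3  405.5]
+y edge [668.2  87.   38.4]
```

```bash
cat > h.py <<'E'
from workcell import r, fingers, monitor, capture, calibration
import numpy as np, cv2
from scipy.spatial.transform import Rotation as R
O=np.array([.5387,-.0705,0.])
def ori(t):  # t deg below horizontal, pointing +y; tool x = world x
    t=np.radians(t); c,s=np.cos(t),np.sin(t)
    return R.from_matrix(np.array([[1,0,0],[0,-s,c],[0,-c,-s]])).as_rotvec()
def ax(t): t=np.radians(t); return np.array([0,np.cos(t),-np.sin(t)])
def handle(th,x=-.0117):
    c,s=np.cos(th),np.sin(th)
    return O+[x,.150-.240*c+.004*s,.085+.240*s+.004*c]
def grip(ph,x=.040,rad=.105):
    return O+[.115+x,.020-rad*np.cos(ph),.065+rad*np.sin(ph)]
def pose(p,t,ahead=.012): return p+ahead*ax(t), ori(t)
def st(msg=""):
    s=monitor.state(); print(msg,round(s["time_s"],2),"F",s["wrist_force"].round(1),"w",round(s["grip_width"],4),"g",round(s["grip_force"],1),"p",s["ee_pos"].round(4)); return s
def arc(f,angs,tilts,vel=.1,lim=30):
    for a,t in zip(angs,tilts):
        p,o=pose(f(a),t); r.line_to(p,o,vel)
        s=monitor.state()
        if np.linalg.norm(s["wrist_force"])>lim: st(f"STOP at {a:.2f}"); return False
    return True
E
python3 - <<'E'
from h import *
for th,t in zip(np.linspace(0,1.74,7),np.linspace(55,80,7)):
    q=r.ik(*pose(handle(th),t)); print("H",round(th,2),None if q is None else np.round(q,2))
for ph in np.linspace(0,2.04,5):
    q=r.ik(*pose(grip(ph),65)); print("G",round(ph,2),None if q is None else np.round(q,2))
p,o=pose(handle(0),55); back=p-.13*ax(55)
r.goto(back,o); st("pre"); r.line_to(p,o,.08); st("at")
E
```

```text
H 0.0 [-0.74  0.79  1.57  0.46  1.25  0.58]
H 0.29 [-0.7   0.65  1.58  0.42  1.3   0.67]
H 0.58 [-0.64  0.53  1.58  0.38  1.34  0.79]
H 0.87 [-0.54  0.42  1.59  0.34  1.36  0.92]
H 1.16 [-0.4   0.34  1.58  0.3   1.36  1.08]
H 1.45 [-0.24  0.3   1.57  0.25  1.33  1.26]
H 1.74 [-0.07  0.31  1.56  0.18  1.29  1.45]
G 0.0 [-0.53  0.91  1.21  0.39  1.27  0.88]
G 0.51 [-0.52  0.85  1.21  0.39  1.34  0.92]
G 1.02 [-0.47  0.79  1.22  0.4   1.36  0.97]
G 1.53 [-0.41  0.75  1.26  0.41  1.34  1.03]
G 2.04 [-0.34  0.75  1.3   0.43  1.28  1.07]
pre 3.6 F [ 0.4 -0.1  0.7] w 0.087 g 0.0 p [ 0.5279 -0.2279  0.1867]
at 5.38 F [-0.9  1.1 -0.9] w 0.0873 g 0.0 p [ 0.5273 -0.1541  0.0795]
```

```bash
python3 - <<'E'
from h import *
fingers.close(); s=st("closed")
ok=0.005<s["grip_width"]<.014 and np.linalg.norm(s["wrist_force"])<30
if ok:
    if arc(handle,[.08],[56],.06): 
        st("lifted")
        n=12; print(arc(handle,np.linspace(.08,1.74,n)[1:],np.linspace(56,80,n)[1:],.12)); st("up")
p,d=capture("scene"); cv2.imwrite("pics/s2.png",p[:,:,::-1])
E
```

```text
closed 6.61 F [-1.  -2.8 -1.2] w 0.0085 g 30.0 p [ 0.5271 -0.1544  0.0787]
lifted 7.08 F [-1.2 -5.6 -2. ] w 0.0092 g 30.0 p [ 0.5271 -0.1534  0.0987]
True
up 12.03 F [6.1 0.5 0.7] w 0.0088 g 30.0 p [0.5277 0.1261 0.3084]
```

View pics/s2.png

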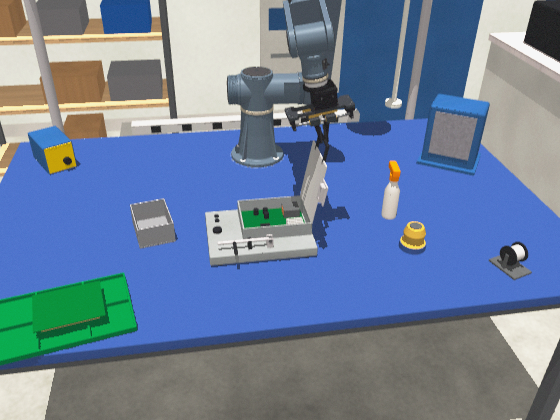

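```bash
python3 - <<'E'
from h import *
fingers.ungrasp(); st("open")
p,o=pose(handle(1.74),80); r.line_to(p-.10*ax(80),o,.15)
g,og=pose(grip(0),90)
r.goto(np.array([.62,-.10,.36]),og)
r.goto(g+[0,0,.09],og); r.line_to(g,og,.08); st("at rod")
p,d=capture("wrist"); cv2.imwrite("pics/w3.png",p[:,:,::-1])
p,d=capture("scene"); cv2.imwrite("pics/s3.png",p[100:300,180:420,::-1].repeat(2,0).repeat(2,1))
E
```

```text
open 13.49 F [-0.3 -0.1  0.8] w 0.0872 g 0.0 p [0.527  0.1259 0.3091]
at rod 17.43 F [ 0.1 -0.1  1. ] w 0.0873 g 0.0 p [ 0.6943 -0.1557  0.0538]
```

View pics/s3.png

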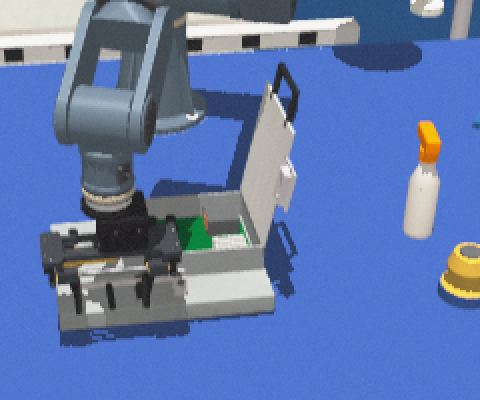

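View pics/w3.png

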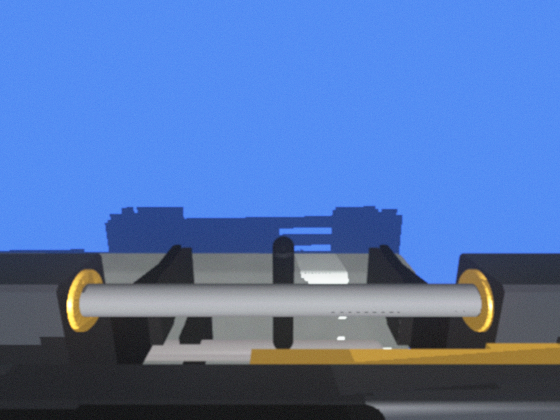

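The cover stands open by itself, and the cross-handle (283,250–345) is centred between the fingers. Now I'll close on it and swing the rod.

```bash
python3 - <<'E'
from h import *
fingers.close(); s=st("closed")
if .005<s["grip_width"]<.014:
    print(arc(grip,[.1],[89],.04,60)); st("unclip")
    print(arc(grip,np.linspace(.1,2.04,11)[1:],np.linspace(88,62,10),.08,45)); s=st("set")
    b=s["ee_pos"]-.012*ax(62)-grip(0)+[0,-.105,0]; print("rod angle est",np.arctan2(b[2],-b[1]),np.hypot(b[1],b[2]))
    fingers.ungrasp(); s=st("open")
    p,o=pose(grip(2.04),62); r.line_to(p-.11*ax(62),o,.15)
    d0=calibration("scene"); p,d=capture("scene"); np.savez("s4.npz",p=p,d=d,K=d0["camera_matrix"],P=d0["pose"])
    cv2.imwrite("pics/s4.png",cv2.resize(p[130:290,180:380,::-1],None,fx=3,fy=3))
E
```

```text
closed 18.77 F [-0.6 -4.1 -1.5] w 0.0087 g 30.0 p [ 0.6938 -0.157   0.053 ]
True
unclip 19.18 F [ 1.1 -6.  -4.9] w 0.0093 g 30.0 p [ 0.6938 -0.1563  0.0629]
True
set 23.27 F [ 2.1 -4.7 -3.3] w 0.0089 g 30.0 p [0.694  0.0019 0.1473]
rod angle est 2.0371149120844385 0.10405529815070172
open 24.68 F [0.3 0.1 0.4] w 0.0868 g 0.0 p [0.6937 0.0026 0.148 ]
```

View pics/s4.png

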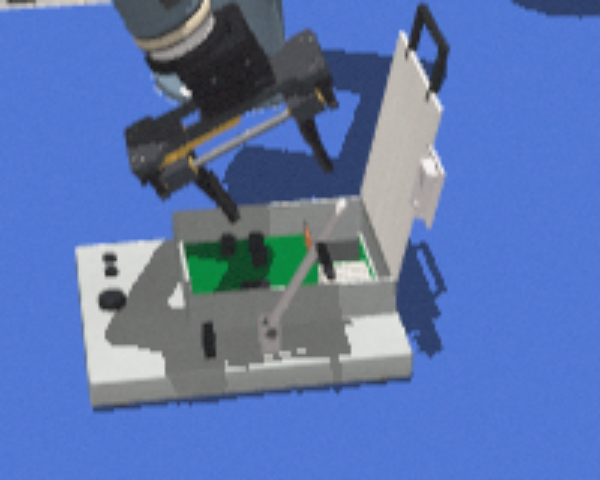

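The rod (crop (270,330)→(341,204)) leans past upright towards the hinge. I'll check its angle from the depth.

```bash
python3 - <<'E'
from h import *
from cloud import cloud
f=np.load("s4.npz"); W=cloud(f["d"],dict(camera_matrix=f["K"],pose=f["P"]))-O
q=W.reshape(-1,3); m=(abs(q[:,0]-.117)<.010)&(q[:,2]>.10)&(q[:,2]<.23)&(q[:,1]>.01)&(q[:,1]<.12); q=q[m]
l=cv2.fitLine((q[:,1:]*1000).astype(np.float32),cv2.DIST_HUBER,0,.01,.01).ravel(); print(len(q),l, "ang",np.arctan2(abs(l[1]),-np.sign(l[1])*l[0]), q[q[:,2].argmax()], np.median(q[:,0]))
v=np.median(q[:,1:]-[.02,.065],0); print("from pivot",np.arctan2(v[1],-v[0]))
t=np.array([[.115,.02-.15*np.cos(a),.065+.15*np.sin(a)] for a in (1.98,2.04,2.10)])+O
P=np.linalg.inv(f["P"]); c=t@P[:3,:3].T+P[:3,3]; u=c@f["K"].T; print(u[:,:2]/u[:,2:])
# cover angle: points on sheet
q=W.reshape(-1,3); m=(abs(q[:,0])<.08)&(q[:,2]>.15)&(q[:,2]<.27)&(q[:,1]>.13)&(q[:,1]<.22); q=q[m]
l=cv2.fitLine((q[:,1:]*1000).astype(np.float32),cv2.DIST_HUBER,0,.01,.01).ravel(); print("cover",len(q),l,np.arctan2(abs(l[1]),-np.sign(l[1])*l[0]))
E
```

```text
128 [  0.47133264   0.8819555   58.285896   153.63126   ] ang 2.0615976 [0.11530841 0.08267361 0.20528402] 0.11855856495148565
from pivot 1.9841468462067982
[[291.91184196 196.82628344]
 [294.70182291 197.75175027]
 [297.38970721 198.82354024]]
cover 626 [1.7897740e-01 9.8385316e-01 1.6904071e+02 2.1244786e+02] 1.7507433
```

Rod is at about 2.04 and the cover at 1.75. Next: regrasp the handle and lower.

```bash
python3 - <<'E'
from h import *
s=monitor.state(); r.line_to(s["ee_pos"]+[-.05,-.03,.17],None,.2)
p,o=pose(handle(1.745),80); r.goto(p-.10*ax(80),o); r.line_to(p,o,.1); st("at")
fingers.close(); s=st("closed")
if .005<s["grip_width"]<.014:
    n=7; print(arc(handle,np.linspace(1.745,1.13,n)[1:],np.linspace(80,65,n)[1:],.08)); st("above rod")
    tang=lambda th,F: float(F@np.array([0,-np.cos(np.pi/2-th),np.sin(np.pi/2-th)])) 
    base=None
    for th in np.arange(1.12,1.0,-.01):
        p,o=pose(handle(th),65); r.line_to(p,o,.03); r.hold(.1)
        s=monitor.state(); F=s["wrist_force"]; h=s["ee_pos"]-.012*ax(65)-O-[0,.150,.085]
        ang=np.arctan2(h[2],-h[1])-.004/.24
        tf=F@np.array([0,np.sin(th),np.cos(th)])
        print(round(th,3),"meas",round(ang,3),F.round(1),"tang",round(tf,1),"grip",round(s["grip_width"],4))
        if tf>14: break
p,d=capture("scene"); cv2.imwrite("pics/s5.png",cv2.resize(p[130:290,180:380,::-1],None,fx=3,fy=3))
st("end")
E
```

```text
at 28.71 F [-0.   0.3 -0.2] w 0.0869 g 0.0 p [0.5276 0.127  0.3095]
closed 29.94 F [-0.2 -0.4 -0.5] w 0.0088 g 30.0 p [0.527  0.127  0.3088]
True
above rod 32.64 F [-2.5 -1.7  2. ] w 0.0089 g 30.0 p [ 0.5268 -0.0142  0.2926]
1.12 meas 1.122 [-1.6 -0.4  0.2] tang -0.3 grip 0.0086
1.11 meas 1.11 [-1.6 -1.   0.2] tang -0.8 grip 0.0086
1.1 meas 1.103 [-2.8  3.1  1.8] tang 3.6 grip 0.0091
1.09 meas 1.091 [-3.5  2.9  2.7] tang 3.9 grip 0.0088
1.08 meas 1.08 [-4.4  1.9  2.5] tang 2.9 grip 0.0089
1.07 meas 1.07 [-3.6  3.1  2.8] tang 4.0 grip 0.0087
1.06 meas 1.06 [-4.7  2.3  3.8] tang 3.9 grip 0.0089
1.05 meas 1.05 [-4.6  2.1  3.4] tang 3.6 grip 0.0086
1.04 meas 1.04 [-4.6  2.1  3.3] tang 3.4 grip 0.0087
1.03 meas 1.035 [-4.3  4.1  5.4] tang 6.3 grip 0.009
1.02 meas 1.032 [-4.6  8.   8.8] tang 11.4 grip 0.0093
1.01 meas 1.03 [-4.9 10.  13. ] tang 15.3 grip 0.009
end 36.89 F [-4.7 10.8 13.6] w 0.009 g 30.0 p [ 0.5267 -0.0358  0.2821]
```

View pics/s5.png

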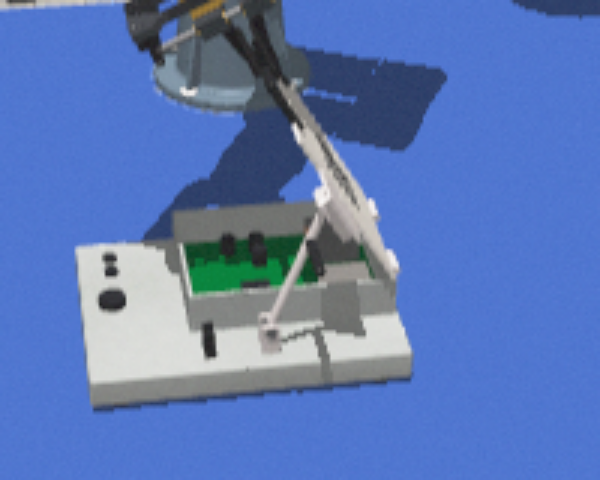

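The tip is in the ear's slot (crop (322,200)), and the force rose sharply against a firm stop. I'll relax the preload, release, retract and check.

```bash
python3 - <<'E'
from h import *
from cloud import cloud
p,o=pose(handle(1.033),65); r.line_to(p,o,.03); r.hold(.2); st("relaxed")
fingers.ungrasp(); st("open")
p,o=pose(handle(1.033),65); r.line_to(p-.14*ax(65),o,.12); r.line_to(p-.14*ax(65)+[0,-.12,.08],o,.2); r.hold(.5); st("clear")
c=calibration("scene"); pp,d=capture("scene"); W=cloud(d,c)-O
q=W.reshape(-1,3); m=(abs(q[:,0])<.08)&(q[:,2]>.12)&(q[:,2]<.24)&(q[:,1]>.04)&(q[:,1]<.16); q=q[m]
l=cv2.fitLine((q[:,1:]*1000).astype(np.float32),cv2.DIST_HUBER,0,.01,.01).ravel(); print("cover",len(q),np.arctan2(abs(l[1]),-np.sign(l[1])*l[0]))
cv2.imwrite("pics/s6.png",cv2.resize(pp[100:290,120:440,::-1],None,fx=2.4,fy=2.4))
E
```

```text
relaxed 37.42 F [-3.8  2.9  5.1] w 0.0086 g 30.0 p [ 0.5268 -0.0346  0.2828]
open 38.84 F [ 0.4 -0.2 -0.1] w 0.087 g 0.0 p [ 0.527  -0.0349  0.2823]
clear 41.53 F [ 1.2 -0.4  0.5] w 0.087 g 0.0 p [ 0.527  -0.2138  0.4892]
cover 258 1.0431007
```

View pics/s6.png

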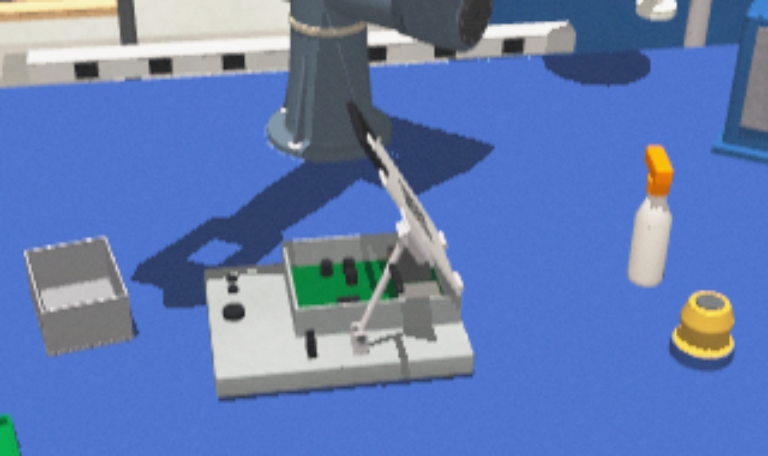

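The cover stays propped at about 1.04–1.05 rad with its tip in the ear (403,235). The bystanders are standing and the gripper is clear, so I'm handing in.

```bash
python3 -c "
from workcell import r
print(r.sign_off())"
```

```text
the job is handed in; nothing more can be done
None
```

The job is handed in: the cover rests propped open at about 1.04 rad on the rod, whose tip I pressed with about 15 N against a firm stop at the handle end of the slot; the robot touches nothing, and the spray bottle, bin and tip cleaner still stand (about 42 s used).

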